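# Get the sharpening stone out from behind the finishing supplies

### The arm

A 7-joint arm with a two-finger parallel gripper is mounted at the origin on the work surface. World frame = base frame: x ahead of the robot, y to its left, z up, the work surface at z = 0. Lengths are in m, angles in rad, forces in N, time in s.
With the tool pointing down it reaches from about 0.35 to 0.9 m from the base axis. Payload 19.9 kg.
Tool frame: the origin (TCP) lies midway between the tips of the shut fingers; the grasp point (between the pads) lies manip.grip_depth behind it (manip.grip_depth is the distance from the TCP to the grasp point, in m); z points along the fingers, y is the direction in which the jaws open and shut (so a half turn about z gives the same grasp; the last joint's range is limited). The gripper opens to 94 mm and grips with 3 to 60 N. Pads are 16 mm wide; open, the fingers measure 119 mm over their backs; the gripper's body (75 mm by 177 mm) begins 78 mm behind the grasp point.
Start: joints at [1.304, 0.417, -0.01, 1.614, 0.005, 1.111, -0.053], TCP at [0.139, -0.609, 0.205] pointing down, gripper open.
Joint ranges: [-2.81, 2.81], [-0.39, 2.02], [-1.27, 1.25], [0.06, 2.57], [-1.19, 4.33], [0.19, 2], [-2.82, 2.82]. Speed limits (rad/s): [1.89, 1.89, 2.39, 2.39, 3.01, 3.01, 3.01].

### API

Orientations are given as a rotation vector (axis times angle).
In Python, from bench import readout, optics, finish_job, manip gives the robot as it stands. The module is installed in compiled form; this text tells all that it offers.
- The arm moves only by the tool move_arm, never from a script. Its argument "motion" is a list of rows, each a list of 7 numbers: the shift along the world's x, y, z in cm, then the turn, a rotation vector about the world's x, y, z in degrees, then the gripper's target within -1 to 1 (fully open at 1, half-way at 0, shut at -1). In form: [[dx, dy, dz, wx, wy, wz, gripper], ...]. A call has exactly 5 rows; each row shifts and turns the commanded pose from where the row before left it; what a row does not reach is not made up. A row lasts 1/8 s, in which the tool goes at most 62.5 mm and 10.7 degrees, less where a joint would pass 70% of its speed; a pose out of reach is approached as far as the arm can. A call with a gripper value outside its range is refused whole. The fingers move at their own pace and stop on an object; "force" is the grip in N (left out, the last holds). Time passes only in rows, so rows that do not move let the fingers close, or fill a call up. It gives the time, the measured TCP pose, the force and the opening at its end, in the units of the state.
- readout.sense(): the state, without advancing time (a new reading comes with each control period).
- optics.camera(name): name is "scene" or "top" or "wrist"; returns (picture, depth): 384x512x3 uint8, blue, green, red; 384x512 float32, m along the optical axis (not along the pixel's ray), 0 where there is no reading.
- optics.calibration(name): a dict with "fx", "fy", "cx", "cy" (pixels), "k1" (the pictures are not rectified: a ray, as slopes to the right and down, at radius r is drawn at 1 + k1 r^2 times it, then the intrinsics apply), "R" (3x3) and "t" (3): a world point X has camera coordinates R X + t. Camera axes: x right, y down, z forward; pixel columns grow to the right and rows downward; lengths in m; the calibration is good to about 2 mm. A picture is of the moment at which its call begins: read the wrist's pose just before it. calibration takes no time and is no camera call; for the wrist camera it gives the pose at the moment of the call.
- finish_job(): hands the job in, once; it reports no verdict.
Trained networks look in the newest picture that a camera, given by its name, has taken for a name from the list of things; names that differ only in an ending like _2 or _b are one class to them, and where a whole thing is asked for, a point or a joint stands for the part that bears it (a point fixed in the world has none). Each returns a list of dicts, best first, with "conf" (0 to 1); they miss things now and then, are a little off and sometimes report something else, mostly with a low value. They report only what shows in the picture. A call takes as long as a camera call.
- optics.recognise(target, camera): "uv" ([column, row] in pixels, amid what is visible of it).
The state is a dict: "t": time; "joint_positions": joint angles; "dq": joint speeds; "joint_efforts": joint torques, N m; "position": TCP position; "eef_rot": TCP orientation; "contact_force": force on the tool from outside, world axes, zero at the start; "torque": the same for the moment, N m; "opening": finger opening in m.
Only numpy, scipy, OpenCV 4.12 (cv2) and the standard library are available. Lean on these libraries where they do the work, as an engineer would, in place of code of your own. Each camera call takes 0.05 s, during which the arm holds its last target. There are 200 camera calls.

### The job

The sharpening stone lies on the plywood rack behind the wax tin, the oil jar and the glue tub. First clear all three onto the cork mat, leaving the stone where it is, then lay the stone flat in the middle of the black honing pad, lengthwise along it, and only then stand the three back on the rack, each on the very spot it came from. Keep the tin, jar and tub upright throughout, and do not disturb the eraser, the pencil or the carved rosette.

Things in the scene. Friction and masses are not known exactly. Their poses are not given: they have to be found in the camera images.
- wax_tin: bare metal round tin, 64 mm diameter, 85 mm high, about 0.3 kg, straight-sided. Origin at the centre of its underside, z up along its axis. Starts upright on one of the rack's three spots; which one varies.
- oil_jar: round amber glass jar, 56 mm diameter, 110 mm high in all; its top 30 mm are a black lid of 55 mm diameter, fixed to it. About 0.3 kg. Origin at the centre of its underside, z up. Starts upright on one of the rack's three spots.
- glue_tub: square white plastic tub, 52 x 52 mm, 100 mm high in all; its top 28 mm are a grey square lid 54 x 54 mm, fixed to it. About 0.3 kg. Origin at the centre of its underside, z up, sides along its x and y (parallel to the rack's at the start). Starts upright on one of the rack's three spots.
- stone: two-layer sharpening stone, grey below and reddish above: 45 mm (x) by 120 mm (y, its length) by 32 mm high, about 0.4 kg. Origin at the centre of its underside. Starts flat on the rack, parallel to it.
- rack: fixed plywood board, 180 (x) x 250 (y) x 8 mm, top at z = 8 mm; end cheeks 18 mm high outside y = +-125 mm. Origin at its underside centre. Three round marks at x = -45, y = -80, 0, 80 mm carry tin, jar and tub, about 20 mm apart: grip them closing along the rack's x. Behind (35 mm gap) lies the stone near x = 45, y = 0, length along y. Place and yaw vary.
- side_mat: fixed flat cork mat, the side area for clearing: 130 mm (x) by 260 mm (y), 4 mm thick. Origin at the centre of its underside, on the bench; top at z = 4 mm. Room for the three in a row along y, 85 mm apart. Its place and yaw vary.
- honing_pad: fixed flat black rubber pad for the stone: 85 mm (x) by 170 mm (y, its length), 4 mm thick. Origin at the centre of its underside, on the bench; top at z = 4 mm. Its place and yaw vary.
- eraser: bystander: white eraser, 24 x 45 x 14 mm, loose on the bench near the +y end of the honing pad. Origin at the centre of its underside.
- pencil: bystander: flat black pencil, 143 x 15 x 8 mm along its x, loose on the bench near the -y end of the honing pad. Origin on its underside at mid-body.
- rosette: bystander: carved wooden sample block, 70 x 70 mm, 24 mm high, loose on the bench just beyond the cork mat (+x side of it). Origin at the centre of its underside.

How it is judged:
On the way, in this order (a step that is already met when the one before it is completed fails the run):
1. tin, jar and tub all stand released on the cork mat (centres over it) while the stone still lies where it was (x of wax_tin in the frame of side_mat between -0.06 and 0.06 m and y of wax_tin in the frame of side_mat between -0.125 and 0.125 m and height (world z) of each of wax_tin, oil_jar, glue_tub below 0.012 m and angle between each of wax_tin, oil_jar, glue_tub's own z axis and vertical below 0.1 rad and linear speed of each of wax_tin, oil_jar, glue_tub below 0.02 m/s and contact force between the fingers and wax_tin below 0.1 N and x of oil_jar in the frame of side_mat between -0.06 and 0.06 m and y of oil_jar in the frame of side_mat between -0.125 and 0.125 m and contact force between the fingers and oil_jar below 0.1 N and x of glue_tub in the frame of side_mat between -0.06 and 0.06 m and y of glue_tub in the frame of side_mat between -0.125 and 0.125 m and contact force between the fingers and glue_tub below 0.1 N and distance of stone from where it was at the start of the episode below 0.02 m), for 0.2 s.
2. the stone lies released on the middle of the honing pad while tin, jar and tub still stand on the cork mat (x of stone in the frame of honing_pad between -0.015 and 0.015 m and y of stone in the frame of honing_pad between -0.015 and 0.015 m and angle between the y axis of stone and the y axis of honing_pad, either way round below 0.18 rad and height (world z) of each of stone, wax_tin, oil_jar, glue_tub below 0.012 m and angle between each of stone, wax_tin, oil_jar, glue_tub's own z axis and vertical below 0.1 rad and linear speed of each of stone, wax_tin, oil_jar, glue_tub below 0.02 m/s and contact force between the fingers and stone below 0.1 N and x of wax_tin in the frame of side_mat between -0.06 and 0.06 m and y of wax_tin in the frame of side_mat between -0.125 and 0.125 m and contact force between the fingers and wax_tin below 0.1 N and x of oil_jar in the frame of side_mat between -0.06 and 0.06 m and y of oil_jar in the frame of side_mat between -0.125 and 0.125 m and contact force between the fingers and oil_jar below 0.1 N and x of glue_tub in the frame of side_mat between -0.06 and 0.06 m and y of glue_tub in the frame of side_mat between -0.125 and 0.125 m and contact force between the fingers and glue_tub below 0.1 N), for 0.2 s.
At the end, for the whole second after the job is handed in: The stone lies flat on the honing pad, centred within 15 mm both ways and lengthwise within 10 degrees; tin, jar and tub each stand upright on the rack within 15 mm of where they stood at the start; all released and at rest (x of stone in the frame of honing_pad between -0.015 and 0.015 m and y of stone in the frame of honing_pad between -0.015 and 0.015 m and angle between the y axis of stone and the y axis of honing_pad, either way round below 0.18 rad and height (world z) of stone below 0.012 m and angle between each of stone, wax_tin, oil_jar, glue_tub's own z axis and vertical below 0.1 rad and linear speed of each of stone, wax_tin, oil_jar, glue_tub below 0.02 m/s and contact force between the fingers and stone below 0.1 N and distance of each of wax_tin, oil_jar, glue_tub from where it was at the start of the episode below 0.015 m and contact force between the fingers and wax_tin below 0.1 N and contact force between the fingers and oil_jar below 0.1 N and contact force between the fingers and glue_tub below 0.1 N); the robot touches nothing.
It fails at once if the tin, jar or tub is tipped by more than 30 degrees (angle between any of wax_tin, oil_jar, glue_tub's own z axis and vertical above 0.52 rad).
It fails at once if the eraser, pencil or rosette is shifted by more than 25 mm (distance of any of eraser, pencil, rosette from where it was at the start of the episode above 0.025 m).
It also fails if it takes over 144 s, if anything falls off the work surface, if the arm or the gripper's body presses on something with over 40 N, if the wrist force passes 120 N, or if a joint passes its speed limit or range.

## Working session

There is one attempt and no reset: what is moved stays moved. The work goes in short steps, Python scripts to look and compute and a tool call to move; the robot and the scene stay as the last step left them, time stands still between calls to the robot, and variables do not carry over. Pictures are saved under pics/ and viewed, about 12 in all and at most 16, crops included, and the job is handed in when it is done.

Besides the shell and the picture viewer there is one more tool, called after "Call:" as name(argument=value, ...), one argument or row to a line, values as JSON. move_arm: Moves the arm, as the interface text tells. Its arguments: {"type":"object","properties":{"motion":{"type":"array","items":{"type":"array","items":{"type":"number"}}},"force":{"type":"number"}},"required":["motion"]}

```bash
mkdir -p pics; cat > h.py <<'E'
import numpy as np, cv2
from bench import readout, optics, finish_job, manip
def cloud(name):
    c=optics.calibration(name); im,d=optics.camera(name)
    v,u=np.mgrid[0:384,0:512].astype(float)
    K=np.array([[c['fx'],0,c['cx']],[0,c['fy'],c['cy']],[0,0,1]])
    p=cv2.undistortPoints(np.stack([u.ravel(),v.ravel()],1)[:,None],K,np.array([c['k1'],0,0,0.])).reshape(384,512,2)
    P=np.dstack([p[...,0]*d,p[...,1]*d,d]); W=(P-np.array(c['t']))@np.array(c['R'])
    W[d==0]=np.nan
    return im,W
E
python3 - <<'E'
from h import *
s=readout.sense(); print(s['position'],s['eef_rot'],s['opening'],s['t'],manip.grip_depth)
for n in('top','scene'):
    im,W=cloud(n); cv2.imwrite(f'pics/{n}.png',im); np.savez(f'{n}.npz',im=im,W=W)
    for t in 'wax_tin oil_jar glue_tub stone rack side_mat honing_pad eraser pencil rosette'.split():
        for r in optics.recognise(t,n)[:2]:
            u,v=np.round(r['uv']).astype(int); print(n,t,round(r['conf'],2),(u,v),np.round(W[v,u],3))
E
```

```text
[ 0.13921162 -0.6088995   0.20482904] [-3.12054893e+00 -3.52235558e-01  3.97885482e-04] 0.0939913235873643 0.0 0.0188
top wax_tin 0.79 (np.int64(279), np.int64(218)) [ 0.456 -0.076  0.093]
top wax_tin 0.29 (np.int64(308), np.int64(211)) [ 0.488 -0.176  0.01 ]
top oil_jar 0.72 (np.int64(252), np.int64(221)) [0.443 0.007 0.122]
top glue_tub 0.71 (np.int64(227), np.int64(216)) [0.457 0.083 0.11 ]
top stone 0.67 (np.int64(253), np.int64(194)) [0.535 0.005 0.043]
top stone 0.61 (np.int64(250), np.int64(218)) [0.452 0.013 0.122]
top rack 0.9 (np.int64(255), np.int64(202)) [ 0.513 -0.002  0.011]
top side_mat 0.76 (np.int64(163), np.int64(210)) [0.479 0.296 0.003]
top honing_pad 0.87 (np.int64(346), np.int64(212)) [ 0.489 -0.302  0.001]
top eraser 0.45 (np.int64(312), np.int64(210)) [ 0.492 -0.188  0.015]
top eraser 0.37 (np.int64(163), np.int64(212)) [0.472 0.295 0.008]
top pencil 0.78 (np.int64(378), np.int64(212)) [ 0.491 -0.406  0.009]
top rosette 0.55 (np.int64(175), np.int64(176)) [0.589 0.259 0.023]
scene wax_tin 0.91 (np.int64(218), np.int64(172)) [ 0.48  -0.09   0.092]
scene oil_jar 0.82 (np.int64(244), np.int64(160)) [ 0.48  -0.005  0.088]
scene glue_tub 0.69 (np.int64(264), np.int64(150)) [0.484 0.062 0.091]
scene rack 0.63 (np.int64(243), np.int64(199)) [ 0.531 -0.051  0.008]
scene side_mat 0.64 (np.int64(315), np.int64(143)) [0.477 0.276 0.008]
scene honing_pad 0.58 (np.int64(151), np.int64(238)) [ 0.493 -0.311  0.007]
scene eraser 0.47 (np.int64(195), np.int64(210)) [ 0.491 -0.178  0.018]
scene eraser 0.43 (np.int64(265), np.int64(151)) [0.484 0.066 0.085]
scene pencil 0.62 (np.int64(111), np.int64(256)) [ 0.482 -0.413  0.008]
scene pencil 0.26 (np.int64(196), np.int64(211)) [ 0.492 -0.176  0.013]
scene rosette 0.84 (np.int64(342), np.int64(162)) [0.609 0.252 0.027]
```

View pics/top.png

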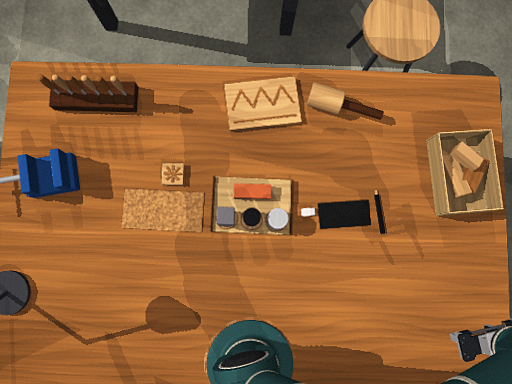

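View pics/scene.png

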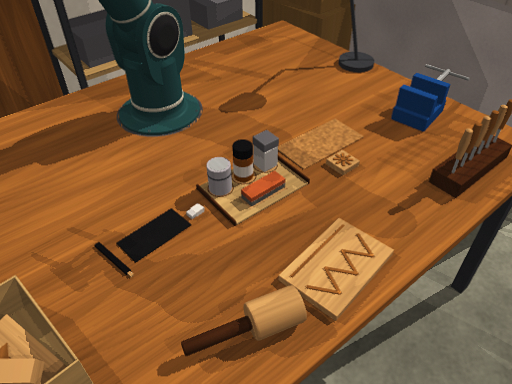

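```bash
python3 - <<'E'
from h import *
d=np.load('top.npz');W=d['W'];im=d['im'];hsv=cv2.cvtColor(im,cv2.COLOR_BGR2HSV)
for n,(u,v) in dict(mat=(163,216),pad=(346,212),rackfront=(255,203),tin=(279,218),jar=(252,221),tub=(227,216),stone=(253,194),bench=(300,300)).items(): print(n,hsv[v,u],im[v,u],W[v,u].round(3))
def fit(n,m):
    P=W[m];P=P[~np.isnan(P).any(1)]
    r=cv2.minAreaRect((P[:,:2]*1000).astype(np.float32)); print(n,len(P),np.round(np.median(P,0),3),np.round(np.mean(P,0),3),np.round(r,1) if 0 else r)
Z=W[...,2];X=W[...,0];Y=W[...,1]
R=(X>.38)&(X<.65)
fit('tin',R&(Y>-.125)&(Y<-.045)&(abs(Z-.093)<.01))
fit('jar',R&(abs(Y-.005)<.045)&(abs(Z-.118)<.01))
fit('tub',R&(abs(Y-.083)<.04)&(abs(Z-.108)<.01))
fit('stone',(X>.49)&(X<.6)&(abs(Y)<.1)&(abs(Z-.040)<.008))
g=im.astype(int).max(2)
fit('pad',(g<60)&(abs(Y+.302)<.075)&(abs(X-.49)<.12)&(Z<.02))
E
```

```text
mat [ 15 155 191] [ 75 133 191] [0.459 0.294 0.009]
pad [140  31  25] [25 22 24] [ 0.489 -0.302  0.001]
rackfront [ 19 121 227] [119 186 227] [ 0.51  -0.002  0.009]
tin [ 24   6 201] [196 200 201] [ 0.456 -0.076  0.093]
jar [113  35  29] [29 26 25] [0.443 0.007 0.122]
tub [159  14 124] [122 117 124] [0.457 0.083 0.11 ]
stone [  9 188 222] [ 58 105 222] [0.535 0.005 0.043]
bench [ 14 184 176] [ 49 107 176] [ 0.202 -0.155  0.002]
tin 330 [ 0.457 -0.073  0.094] [ 0.457 -0.073  0.094] ((456.70941162109375, -74.42835998535156), (61.171932220458984, 58.642005920410156), 0.33920225501060486)
jar 256 [0.459 0.008 0.119] [0.459 0.008 0.119] ((459.67822265625, 8.733942031860352), (51.55928421020508, 51.27945327758789), 1.3171958923339844)
tub 321 [0.46  0.088 0.109] [0.46  0.088 0.109] ((460.0960998535156, 87.59436798095703), (55.72044372558594, 51.92393493652344), 1.893754005432129)
stone 528 [0.547 0.009 0.041] [0.547 0.008 0.041] ((547.9352416992188, 7.209598541259766), (46.072731018066406, 119.18207550048828), 0.6624690890312195)
pad 1146 [ 0.483 -0.302  0.005] [ 0.483 -0.302  0.005] ((483.3966064453125, -302.0927734375), (82.83302307128906, 155.72146606445312), 5.467911720275879)
```

Top view: tub (227,216), jar (252,221) and tin (279,218) stand on the rack, with the stone behind at (253,194). The mat is at (163,210), the rosette at (174,174), the pad at (345,214), the eraser at (308,212) and the pencil at (380,212). The scene view agrees. Next I fit the mat, pad and rack.

```bash
python3 - <<'E'
from h import *
d=np.load('top.npz');W=d['W'];im=d['im'];g=im.astype(int)
Z=W[...,2];X=W[...,0];Y=W[...,1]
def comp(n,m,seed):
    k=cv2.connectedComponents(m.astype(np.uint8))[1]; mm=k==k[seed[1],seed[0]]
    P=W[mm];P=P[~np.isnan(P).any(1)]; print(n,mm.sum(),np.round(np.mean(P,0),3),cv2.minAreaRect((P[:,:2]*1000).astype(np.float32)))
m=(g.max(2)<60)&(Z<.03)
comp('pad',m,(346,212))
v,u=np.mgrid[0:384,0:512]
gl=cv2.cvtColor(im,cv2.COLOR_BGR2HSV)
m=(gl[...,1]<170)&(gl[...,2]>130)&(u>115)&(u<208)&(v>184)&(v<238)
m=cv2.morphologyEx(m.astype(np.uint8),cv2.MORPH_CLOSE,np.ones((5,5)));m=cv2.morphologyEx(m,cv2.MORPH_OPEN,np.ones((7,7)))
comp('mat',m,(163,216))
m=(gl[...,1]<140)&(gl[...,2]>190)&(u>205)&(u<300)&(v>170)&(v<240)&(Z<.03)
P=W[m];print('rack',cv2.minAreaRect((P[:,:2]*1000).astype(np.float32)))
m=(u>155)&(u<190)&(v>155)&(v<190)&(Z>.014); P=W[m];print('ros',cv2.minAreaRect((P[:,:2]*1000).astype(np.float32)))
E
```

```text
pad 1291 [ 0.483 -0.295  0.005] ((482.9666748046875, -296.2786865234375), (82.83081817626953, 171.1718292236328), 5.6576828956604)
mat 3204 [0.479 0.298 0.005] ((479.552978515625, 298.4725646972656), (261.589599609375, 131.2549285888672), 88.42467498779297)
rack ((503.47955322265625, 3.713134765625), (235.12698364257812, 179.3081512451172), 89.35747528076172)
ros ((598.3777465820312, 269.0513610839844), (69.50460052490234, 70.63758850097656), 1.3865375518798828)
```

Call:
move_arm(
  motion=[
    [1,6,1,0,0,8,1],
    [1,6,1,0,0,8,1],
    [2,6,1,0,0,8,1],
    [3,6,0,0,0,8,1],
    [4,5,0,0,0,8,1],
  ],
)

```text
t: 1.72
position: [0.2461, -0.3243, 0.2356]
eef_rot: [2.809, 1.403, -0.001]
contact_force: [1.2, -0.9, 0.2]
opening: 0.0941
```

Call:
move_arm(
  motion=[
    [3,4.5,1,0,0,5,1],
    [3,4.5,1,0,0,5,1],
    [3,4.5,1,0,0,5,1],
    [3,4.5,1,0,0,5,1],
    [3,4.5,1,0,0,5,1],
  ],
)

```text
t: 2.35
position: [0.3965, -0.0994, 0.2858]
eef_rot: [2.44, 1.977, -0.0]
contact_force: [2.0, -0.5, 0.6]
opening: 0.0939
```

Call:
move_arm(
  motion=[
    [3,4.5,1,0,0,6,1],
    [3,4.5,0.5,0,0,5.5,1],
    [0,0,0,0,0,0,1],
    [0,0,0,0,0,0,1],
    [0,0,0,0,0,0,1],
  ],
)

```text
t: 2.98
position: [0.4554, -0.012, 0.3001]
eef_rot: [2.236, 2.207, -0.001]
contact_force: [0.8, -0.6, -0.2]
opening: 0.0939
```

```bash
python3 - <<'E'
from h import *
s=readout.sense(); print(s['position'],s['eef_rot'],s['joint_positions'])
im,W=cloud('wrist'); cv2.imwrite('pics/w1.png',im); np.savez('w1.npz',im=im,W=W)
for t in 'wax_tin oil_jar glue_tub stone'.split():
    for r in optics.recognise(t,'wrist')[:2]:
        u,v=np.round(r['uv']).astype(int); print(t,round(r['conf'],2),(u,v),np.round(W[v,u],3))
E
```

```text
[ 0.45542744 -0.01203069  0.30012571] [ 2.23562999e+00  2.20683719e+00 -9.10204819e-04] [ 0.68172857  0.05563058 -0.74425338  1.86794447  0.0405149   1.2332511
 -0.08815057]
wax_tin 0.58 (np.int64(259), np.int64(208)) [ 0.456 -0.064  0.093]
oil_jar 0.85 (np.int64(258), np.int64(161)) [0.456 0.01  0.116]
glue_tub 0.6 (np.int64(259), np.int64(100)) [0.458 0.088 0.108]
glue_tub 0.38 (np.int64(257), np.int64(206)) [ 0.453 -0.061  0.092]
stone 0.68 (np.int64(312), np.int64(152)) [0.543 0.011 0.039]
```

View pics/w1.png

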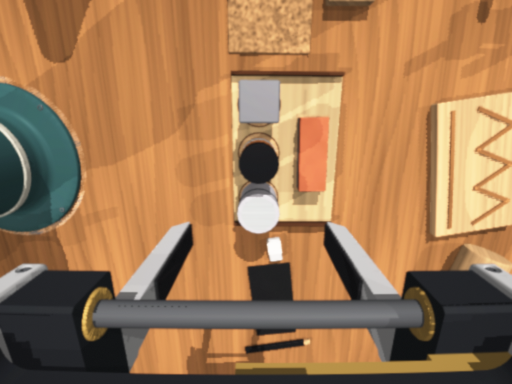

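The wrist view shows the tub (259,101), jar (259,160), tin (259,211) and stone (312,152). The jaws lie along rack x, and the rack is almost square to the world.

```bash
python3 - <<'E'
from h import *
d=np.load('w1.npz');W=d['W']
Z=W[...,2];X=W[...,0];Y=W[...,1]
for n,c,z,t in(('tin',(.457,-.074),.093,.006),('jar',(.459,.008),.118,.006),('tub',(.46,.088),.108,.006),('stone',(.547,.008),.040,.006)):
    w=.08 if n=='stone' else .045
    m=(abs(X-c[0])<.045)&(abs(Y-c[1])<w)&(abs(Z-z)<t); P=W[m]
    lo,hi=np.percentile(P,[1,99],axis=0)
    print(n,len(P),((lo+hi)/2).round(4),(hi-lo).round(3),cv2.minAreaRect((P[:,:2]*1000).astype(np.float32)))
E
```

```text
tin 1328 [ 0.4538 -0.0724  0.0915] [0.059 0.059 0.007] ((453.637939453125, -72.83941650390625), (62.06343078613281, 62.667964935302734), 0.27429652214050293)
jar 1291 [0.4555 0.0072 0.1173] [0.051 0.051 0.004] ((455.5168762207031, 6.945911407470703), (53.500579833984375, 53.41755294799805), 43.49451446533203)
tub 1762 [0.4572 0.0866 0.1072] [0.053 0.052 0.005] ((457.07244873046875, 86.65127563476562), (52.31392288208008, 53.94322967529297), 89.19176483154297)
stone 2095 [0.5438 0.0067 0.0392] [0.045 0.118 0.005] ((544.020263671875, 6.1025238037109375), (45.75788879394531, 119.56084442138672), 0.07815539836883545)
```

Call:
move_arm(
  motion=[
    [0.1,3.3,0,0,0,0,1],
    [0.1,3.3,0,0,0,0,1],
    [0.1,3.3,0,0,0,0,1],
    [0,0,-4,0,0,0,1],
    [0,0,-4,0,0,0,1],
  ],
  force=25,
)

```text
t: 3.85
position: [0.4589, 0.0881, 0.2193]
eef_rot: [2.233, 2.209, 0.001]
contact_force: [0.1, -0.9, 0.2]
opening: 0.0934
```

Call:
move_arm(
  motion=[
    [0,0,-1,0,0,0,1],
    [0,0,0,0,0,0,1],
    [0,0,0,0,0,0,1],
    [0,0,0,0,0,0,1],
    [0,0,0,0,0,0,1],
  ],
)

```text
t: 4.47
position: [0.4591, 0.088, 0.2107]
eef_rot: [2.233, 2.209, 0.001]
contact_force: [0.7, 0.5, -0.5]
opening: 0.0941
```

Call:
move_arm(
  motion=[
    [-0.1,-0.1,-4,0,0,0,1],
    [0,0,-4,0,0,0,1],
    [0,0,-4,0,0,0,1],
    [0,0,-2,0,0,0,1],
    [0,0,0,0,0,0,1],
  ],
)

```text
t: 5.1
position: [0.4572, 0.0871, 0.0695]
eef_rot: [-2.232, -2.209, 0.002]
contact_force: [0.7, -0.4, 0.6]
opening: 0.094
```

Call:
move_arm(
  motion=[
    [0,0,0,0,0,0,-1],
    [0,0,0,0,0,0,-1],
    [0,0,0,0,0,0,-1],
    [0,0,0,0,0,0,-1],
    [0,0,0,0,0,0,-1],
  ],
)

```text
t: 5.72
position: [0.458, 0.087, 0.0704]
eef_rot: [2.233, 2.209, 0.0]
contact_force: [-0.8, -1.8, 4.8]
opening: 0.0539
```

Call:
move_arm(
  motion=[
    [0,0,2,0,0,0,-1],
    [0,0,3,0,0,0,-1],
    [0.2,2,0,0,0,0,-1],
    [0.3,4,0,0,0,0,-1],
    [0.3,4,0,0,0,0,-1],
  ],
)

```text
t: 6.35
position: [0.4658, 0.1877, 0.1201]
eef_rot: [2.234, 2.208, -0.001]
contact_force: [-0.3, -0.3, -4.4]
opening: 0.0542
```

Call:
move_arm(
  motion=[
    [0.3,4,0,0,0,0,-1],
    [0.3,4,0,0,0,0,-1],
    [0.3,4,0,0,0,0,-1],
    [0.3,4,0,0,0,0,-1],
    [0,2,0,0,0,0,-1],
  ],
)

```text
t: 6.98
position: [0.4771, 0.369, 0.1197]
eef_rot: [-2.231, -2.211, 0.001]
contact_force: [-0.3, -0.8, -2.8]
opening: 0.0539
```

Call:
move_arm(
  motion=[
    [0,1.5,0,0,0,0,-1],
    [0,0,0,0,0,0,-1],
    [0,0,0,0,0,0,-1],
    [0,0,0,0,0,0,-1],
    [0,0,0,0,0,0,-1],
  ],
)

```text
t: 7.6
position: [0.4781, 0.3815, 0.1203]
eef_rot: [2.234, 2.208, -0.0]
contact_force: [0.1, -0.6, -3.9]
opening: 0.054
```

```bash
python3 - <<'E'
from h import *
print(np.round(readout.sense()['joint_positions'],2))
im,W=cloud('wrist'); cv2.imwrite('pics/w2.png',im)
E
```

```text
[-0.18  0.6  -0.75  1.7   0.47  1.03 -1.1 ]
```

View pics/w2.png

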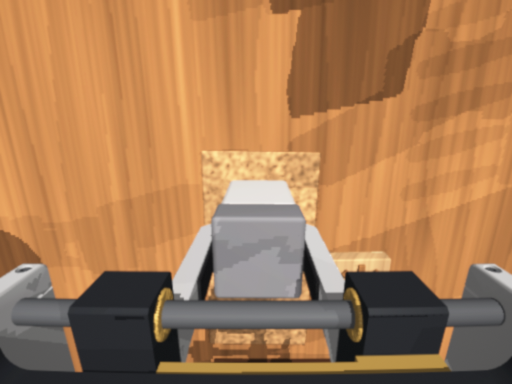

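The tub is held upright and centred across the mat near its +y end; the mat's far edge is at row 152. I lower it.

Call:
move_arm(
  motion=[
    [0,0,-2,0,0,0,-1],
    [0,0,-2,0,0,0,-1],
    [0,0,-1,0,0,0,-1],
    [0,0,-0.3,0,0,0,-1],
    [0,0,0,0,0,0,-1],
  ],
)

```text
t: 8.28
position: [0.4777, 0.3823, 0.0672]
eef_rot: [-2.233, -2.21, 0.0]
contact_force: [-0.1, -0.4, -2.4]
opening: 0.0539
```

Call:
move_arm(
  motion=[
    [0,0,0,0,0,0,1],
    [0,0,0,0,0,0,1],
    [0,0,0,0,0,0,1],
    [0,0,0,0,0,0,1],
    [0,0,0,0,0,0,1],
  ],
)

```text
t: 8.9
position: [0.4779, 0.382, 0.0672]
eef_rot: [2.233, 2.209, 0.0]
contact_force: [0.3, 0.2, 0.4]
opening: 0.0938
```

Call:
move_arm(
  motion=[
    [0,0,4,0,0,0,1],
    [0,0,4,0,0,0,1],
    [0,-1,4,0,0,0,1],
    [-0.2,-4,0,0,0,0,1],
    [-0.2,-4,0,0,0,0,1],
  ],
)

```text
t: 9.52
position: [0.4737, 0.2912, 0.1875]
eef_rot: [2.233, 2.21, 0.001]
contact_force: [0.1, -0.7, -0.2]
opening: 0.0941
```

Call:
move_arm(
  motion=[
    [-0.3,-4,0,0,0,0,1],
    [-0.3,-4,0,0,0,0,1],
    [-0.3,-4,0,0,0,0,1],
    [-0.3,-4,0,0,0,0,1],
    [-0.3,-4,0,0,0,0,1],
  ],
)

```text
t: 10.15
position: [0.4586, 0.0907, 0.1873]
eef_rot: [2.233, 2.209, 0.0]
contact_force: [0.7, 0.2, -0.5]
opening: 0.0944
```

Call:
move_arm(
  motion=[
    [-0.2,-4,0,0,0,0,1],
    [0,-4,0,0,0,0,1],
    [0,0,0,0,0,0,1],
    [0,0,0,0,0,0,1],
    [0,0,0,0,0,0,1],
  ],
)

```text
t: 10.78
position: [0.4569, 0.0131, 0.1873]
eef_rot: [-2.232, -2.211, -0.0]
contact_force: [-0.9, 0.4, 0.8]
opening: 0.0944
```

Call:
move_arm(
  motion=[
    [0,-0.5,0,0,0,0,1],
    [0,0,-5,0,0,0,1],
    [0,0,-5,0,0,0,1],
    [0,0,-3.2,0,0,0,1],
    [0,0,0,0,0,0,1],
  ],
)

```text
t: 11.4
position: [0.4556, 0.0075, 0.0538]
eef_rot: [-2.23, -2.208, 0.003]
contact_force: [1.6, 0.1, 0.6]
opening: 0.0943
```

Call:
move_arm(
  motion=[
    [0,0,0,0,0,0,-1],
    [0,0,0,0,0,0,-1],
    [0,0,0,0,0,0,-1],
    [0,0,0,0,0,0,-1],
    [0,0,0,0,0,0,-1],
  ],
)

```text
t: 12.02
position: [0.457, 0.0069, 0.0555]
eef_rot: [2.233, 2.209, -0.0]
contact_force: [-2.5, -0.9, 7.8]
opening: 0.0558
```

Call:
move_arm(
  motion=[
    [0,0,2,0,0,0,-1],
    [0,0,3,0,0,0,-1],
    [0.1,2,0,0,0,0,-1],
    [0.3,4,0,0,0,0,-1],
    [0.3,4,0,0,0,0,-1],
  ],
)

```text
t: 12.65
position: [0.4638, 0.1078, 0.1053]
eef_rot: [2.234, 2.208, -0.0]
contact_force: [1.1, 0.6, -1.6]
opening: 0.0554
```

Call:
move_arm(
  motion=[
    [0.3,4,0,0,0,0,-1],
    [0.3,4,0,0,0,0,-1],
    [0.3,4,0,0,0,0,-1],
    [0.3,4,0,0,0,0,-1],
    [0,2,0,0,0,0,-1],
  ],
)

```text
t: 13.28
position: [0.4753, 0.2892, 0.105]
eef_rot: [-2.231, -2.211, 0.0]
contact_force: [-0.2, -0.6, -1.7]
opening: 0.056
```

Call:
move_arm(
  motion=[
    [0,1,0,0,0,0,-1],
    [0,0,0,0,0,0,-1],
    [0,0,0,0,0,0,-1],
    [0,0,0,0,0,0,-1],
    [0,0,0,0,0,0,-1],
  ],
)

```text
t: 13.9
position: [0.476, 0.2965, 0.1052]
eef_rot: [2.234, 2.208, -0.0]
contact_force: [-0.2, -0.4, -1.3]
opening: 0.0559
```

Call:
move_arm(
  motion=[
    [0,0,-2,0,0,0,-1],
    [0,0,-2,0,0,0,-1],
    [0,0,-1,0,0,0,-1],
    [0,0,-0.35,0,0,0,-1],
    [0,0,0,0,0,0,-1],
  ],
)

```text
t: 14.52
position: [0.4757, 0.2973, 0.0516]
eef_rot: [-2.233, -2.21, 0.0]
contact_force: [0.6, -1.4, -1.5]
opening: 0.0553
```

Call:
move_arm(
  motion=[
    [0,0,0,0,0,0,1],
    [0,0,0,0,0,0,1],
    [0,0,0,0,0,0,1],
    [0,0,0,0,0,0,1],
    [0,0,0,0,0,0,1],
  ],
)

```text
t: 15.15
position: [0.4758, 0.2971, 0.0517]
eef_rot: [-2.233, -2.209, 0.0]
contact_force: [0.7, 1.0, -0.5]
opening: 0.0939
```

Call:
move_arm(
  motion=[
    [0,0,4,0,0,0,1],
    [0,0,4,0,0,0,1],
    [0,-1,4,0,0,0,1],
    [-0.2,-4,0,0,0,0,1],
    [-0.2,-4,0,0,0,0,1],
  ],
)

```text
t: 15.78
position: [0.4718, 0.2061, 0.172]
eef_rot: [2.232, 2.21, 0.001]
contact_force: [0.4, 0.5, -0.4]
opening: 0.0939
```

Call:
move_arm(
  motion=[
    [-0.3,-4,0,0,0,0,1],
    [-0.3,-4,0,0,0,0,1],
    [-0.3,-4,0,0,0,0,1],
    [-0.3,-4,0,0,0,0,1],
    [-0.3,-4,0,0,0,0,1],
  ],
)

```text
t: 16.4
position: [0.4566, 0.0057, 0.1718]
eef_rot: [2.233, 2.209, -0.0]
contact_force: [1.2, 0.0, 1.1]
opening: 0.0941
```

Call:
move_arm(
  motion=[
    [-0.2,-4,0,0,0,0,1],
    [0,-4,0,0,0,0,1],
    [0,0,0,0,0,0,1],
    [0,0,0,0,0,0,1],
    [0,0,0,0,0,0,1],
  ],
)

```text
t: 17.02
position: [0.4549, -0.0719, 0.1717]
eef_rot: [-2.232, -2.211, -0.0]
contact_force: [0.2, -1.0, -0.9]
opening: 0.0941
```

```bash
python3 - <<'E'
from h import *
print(np.round(readout.sense()['joint_positions'],2))
im,W=cloud('top'); cv2.imwrite('pics/t2.png',cv2.resize(im[150:270,100:420],None,fx=2.4,fy=2.4))
E
```

```text
[ 0.72  0.22 -0.7   2.02  0.17  0.96 -0.08]
```

View pics/t2.png

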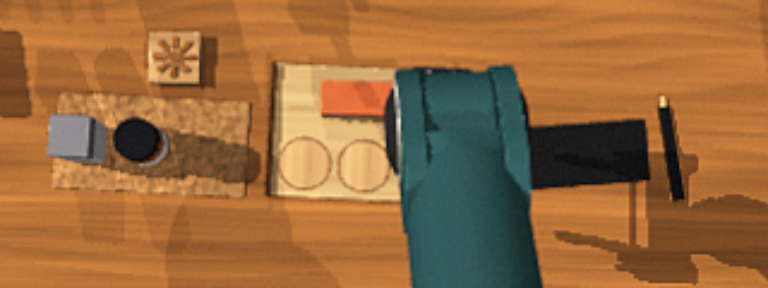

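The tub (77,138) and jar (140,142) stand on the mat, the stone is unmoved, and the bare rack marks show at (304,162) and (363,164). Next is the tin.

Call:
move_arm(
  motion=[
    [0,-0.1,-4,0,0,0,1],
    [0,0,-4,0,0,0,1],
    [0,0,-3,0,0,0,1],
    [0,0,-1.2,0,0,0,1],
    [0,0,0,0,0,0,1],
  ],
)

```text
t: 17.7
position: [0.4548, -0.0735, 0.0497]
eef_rot: [-2.232, -2.21, 0.0]
contact_force: [-1.0, 0.1, 0.4]
opening: 0.0941
```

Call:
move_arm(
  motion=[
    [0,0,0,0,0,0,-1],
    [0,0,0,0,0,0,-1],
    [0,0,0,0,0,0,-1],
    [0,0,0,0,0,0,-1],
    [0,0,0,0,0,0,-1],
  ],
)

```text
t: 18.32
position: [0.455, -0.0741, 0.0501]
eef_rot: [2.233, 2.209, -0.0]
contact_force: [-1.6, -1.2, 8.1]
opening: 0.0636
```

Call:
move_arm(
  motion=[
    [0,0,2,0,0,0,-1],
    [0,0,3,0,0,0,-1],
    [0.1,2,0,0,0,0,-1],
    [0.3,4,0,0,0,0,-1],
    [0.3,4,0,0,0,0,-1],
  ],
)

```text
t: 18.95
position: [0.4617, 0.0268, 0.0997]
eef_rot: [2.234, 2.208, -0.0]
contact_force: [0.2, 0.3, -4.6]
opening: 0.0636
```

Call:
move_arm(
  motion=[
    [0.3,4,0,0,0,0,-1],
    [0.3,4,0,0,0,0,-1],
    [0.3,4,0,0,0,0,-1],
    [0.3,4,0,0,0,0,-1],
    [0,2,0,0,0,0,-1],
  ],
)

```text
t: 19.58
position: [0.4734, 0.2081, 0.0996]
eef_rot: [-2.231, -2.211, -0.0]
contact_force: [0.4, -0.4, -3.3]
opening: 0.0638
```

Call:
move_arm(
  motion=[
    [0,0.7,0,0,0,0,-1],
    [0,0,0,0,0,0,-1],
    [0,0,0,0,0,0,-1],
    [0,0,0,0,0,0,-1],
    [0,0,0,0,0,0,-1],
  ],
)

```text
t: 20.2
position: [0.474, 0.2125, 0.0997]
eef_rot: [2.234, 2.209, -0.0]
contact_force: [0.3, 0.7, -3.4]
opening: 0.0636
```

Call:
move_arm(
  motion=[
    [0,0,-2,0,0,0,-1],
    [0,0,-2,0,0,0,-1],
    [0,0,-1,0,0,0,-1],
    [0,0,-0.35,0,0,0,-1],
    [0,0,0,0,0,0,-1],
  ],
)

```text
t: 20.82
position: [0.4736, 0.2133, 0.046]
eef_rot: [-2.233, -2.21, 0.001]
contact_force: [0.4, 0.6, -3.7]
opening: 0.0637
```

Call:
move_arm(
  motion=[
    [0,0,0,0,0,0,1],
    [0,0,0,0,0,0,1],
    [0,0,0,0,0,0,1],
    [0,0,0,0,0,0,1],
    [0,0,0,0,0,0,1],
  ],
)

```text
t: 21.45
position: [0.4739, 0.213, 0.0462]
eef_rot: [2.233, 2.209, -0.0]
contact_force: [0.2, 0.6, 0.4]
opening: 0.0944
```

Call:
move_arm(
  motion=[
    [0,0,4,0,0,0,1],
    [0,0,4,0,0,0,1],
    [0,0,4,0,0,0,1],
    [1,-3,2,0,0,0,1],
    [1.5,-4,2,0,0,0,1],
  ],
)

```text
t: 22.08
position: [0.4988, 0.1428, 0.2072]
eef_rot: [2.231, 2.211, 0.001]
contact_force: [0.3, -0.0, -0.6]
opening: 0.0939
```

Call:
move_arm(
  motion=[
    [1.5,-4,2,0,0,0,1],
    [1.5,-4,0,0,0,0,1],
    [1.5,-4,0,0,0,0,1],
    [0,-1.5,0,0,0,0,1],
    [0,0,0,0,0,0,1],
  ],
)

```text
t: 22.7
position: [0.5436, 0.0076, 0.2261]
eef_rot: [-2.235, -2.208, 0.0]
contact_force: [0.3, 0.8, -0.1]
opening: 0.0939
```

```bash
python3 - <<'E'
from h import *
s=readout.sense();print(s['position'],s['eef_rot'],np.round(s['joint_positions'],2))
im,W=cloud('wrist'); cv2.imwrite('pics/w3.png',im)
Z=W[...,2];X=W[...,0];Y=W[...,1]
P=W[(abs(X-.545)<.045)&(abs(Y-.007)<.08)&(abs(Z-.04)<.006)]
print(cv2.minAreaRect((P[:,:2]*1000).astype(np.float32)),P[:,2].mean())
im,W=cloud('top'); cv2.imwrite('pics/t3.png',cv2.resize(im[150:270,100:420],None,fx=2.4,fy=2.4))
E
```

```text
[0.54356275 0.00764932 0.22606727] [-2.23453627e+00 -2.20786192e+00  4.55533670e-04] [ 0.51  0.32 -0.7   1.78  0.23  1.13 -0.28]
((543.3233032226562, 6.583339691162109), (44.127288818359375, 119.6932601928711), 0.22653846442699432) 0.03962132887550144
```

View pics/w3.png

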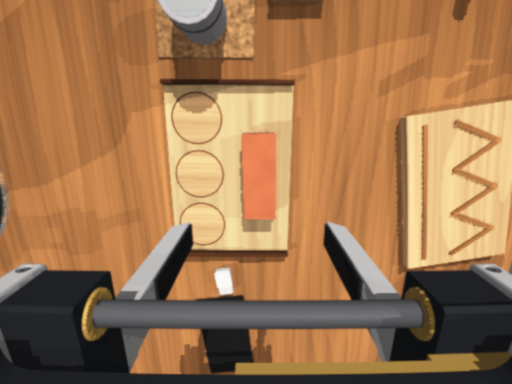

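View pics/t3.png

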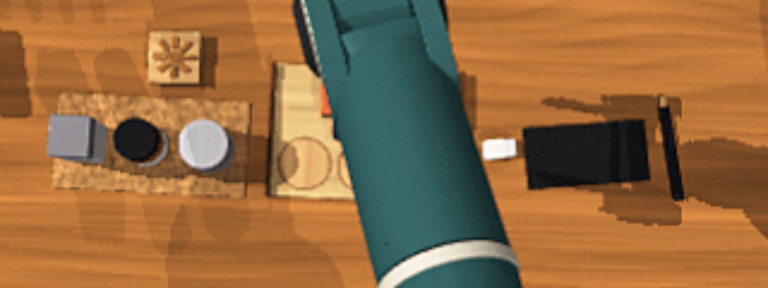

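Wrist view: the stone's top is at (258,175), midway between the fingers, and the three rack marks are empty. Top view: tub, jar and tin stand on the mat; the pad at (587,153) is clear. I grip the stone.

Call:
move_arm(
  motion=[
    [0,-0.1,-5,0,0,0,1],
    [0,0,-5,0,0,0,1],
    [0,0,-5,0,0,0,1],
    [0,0,-4,0,0,0,1],
    [0,0,-2.1,0,0,0,1],
  ],
)

```text
t: 23.42
position: [0.543, 0.0085, 0.0137]
eef_rot: [-2.23, -2.21, 0.001]
contact_force: [-0.7, -0.3, 0.3]
opening: 0.0943
```

Call:
move_arm(
  motion=[
    [0,0,0,0,0,0,1],
    [0,0,0,0,0,0,-1],
    [0,0,0,0,0,0,-1],
    [0,0,0,0,0,0,-1],
    [0,0,0,0,0,0,-1],
  ],
  force=35,
)

```text
t: 24.05
position: [0.544, 0.0069, 0.0156]
eef_rot: [2.233, 2.209, 0.0]
contact_force: [-0.7, 0.3, 0.1]
opening: 0.0571
```

Call:
move_arm(
  motion=[
    [0,0,0,0,0,0,-1],
    [0,0,0,0,0,0,-1],
    [0,0,2,0,0,0,-1],
    [0,0,3,0,0,0,-1],
    [0,0,3,0,0,0,-1],
  ],
)

```text
t: 24.68
position: [0.5436, 0.0072, 0.097]
eef_rot: [-2.233, -2.21, 0.0]
contact_force: [0.6, 0.3, -3.8]
opening: 0.0449
```

Call:
move_arm(
  motion=[
    [-0.8,-4,0,0,0,1,-1],
    [-0.8,-4,0,0,0,1,-1],
    [-0.8,-4,0,0,0,1,-1],
    [-0.8,-4,0,0,0,1,-1],
    [-0.8,-4,0,0,0,1,-1],
  ],
)

```text
t: 25.3
position: [0.5034, -0.1942, 0.0963]
eef_rot: [2.134, 2.305, -0.0]
contact_force: [-1.0, -0.2, -3.7]
opening: 0.0449
```

Call:
move_arm(
  motion=[
    [-0.8,-4,0,0,0,1,-1],
    [-0.8,-4,0,0,0,0,-1],
    [-0.4,-2.3,0,0,0,0,-1],
    [0,0,0,0,0,0,-1],
    [0,0,0,0,0,0,-1],
  ],
)

```text
t: 25.92
position: [0.484, -0.2952, 0.0958]
eef_rot: [2.114, 2.324, 0.0]
contact_force: [-0.6, 0.8, -3.7]
opening: 0.0449
```

```bash
python3 - <<'E'
from h import *
s=readout.sense();print(s['position'],s['eef_rot'],np.round(s['joint_positions'],2))
im,W=cloud('wrist'); cv2.imwrite('pics/w4.png',im);np.savez('w4.npz',im=im,W=W)
E
```

```text
[ 0.48400318 -0.29523822  0.09583542] [2.11392246e+00 2.32392461e+00 4.84641173e-04] [ 0.96  0.51 -0.6   1.84  0.36  0.9   0.29]
```

View pics/w4.png

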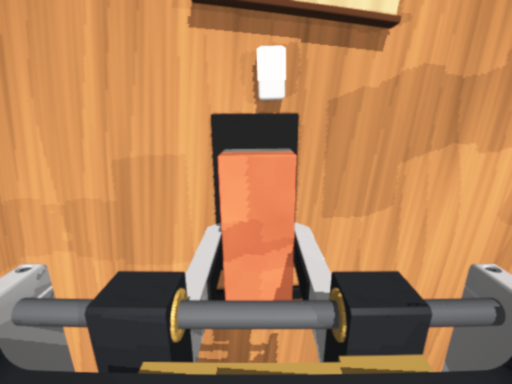

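The stone (258,225) lies parallel to the pad, whose far edge runs along row 115 over columns 211–298. A quick check of the pad edge against the fitted centre.

```bash
python3 - <<'E'
from h import *
d=np.load('w4.npz');im=d['im'];W=d['W']
for v in (125,135,145):
    r=im[v].max(1)<70; u=np.where(r[180:330])[0]+180; print(v,u.min(),u.max(),W[v,u.min()+1].round(4),W[v,u.max()-1].round(4))
for u in (225,255,285):
    v=np.where(im[95:140,u].max(1)<70)[0].min()+95; print(u,v,W[v+1,u].round(4))
P=W[(abs(W[...,2]-.12)<.008)&(im[...,2]>180)];P=P[(abs(P[:,0]-.484)<.06)]
print(cv2.minAreaRect((P[:,:2]*1000).astype(np.float32)),np.nanmin(P,0),np.nanmax(P,0))
E
```

```text
125 212 297 [ 0.4337 -0.2275  0.0034] [ 0.5137 -0.22    0.003 ]
135 212 296 [ 0.4344 -0.2369  0.0047] [ 0.5139 -0.2295  0.003 ]
145 213 296 [ 0.4356 -0.2466  0.0032] [ 0.5152 -0.2391  0.0032]
225 115 [ 0.4448 -0.2181  0.0036]
255 114 [ 0.4733 -0.2145  0.0038]
285 114 [ 0.502  -0.2118  0.0025]
((482.6582946777344, -284.475341796875), (68.09573364257812, 97.56465911865234), 5.918764591217041) [ 0.44898311 -0.33430074  0.11210081] [ 0.51676991 -0.23395882  0.12797708]
```

Call:
move_arm(
  motion=[
    [-0.1,-0.2,-3,0,0,0.4,-1],
    [0,0,-3,0,0,0,-1],
    [0,0,-1.5,0,0,0,-1],
    [0,0,-0.6,0,0,0,-1],
    [0,0,-0.3,0,0,0,-1],
  ],
)

```text
t: 26.6
position: [0.4833, -0.2979, 0.0117]
eef_rot: [2.106, 2.33, 0.0]
contact_force: [0.5, 0.3, -3.1]
opening: 0.0446
```

Call:
move_arm(
  motion=[
    [0,0,0,0,0,0,-1],
    [0,0,0,0,0,0,1],
    [0,0,0,0,0,0,1],
    [0,0,0,0,0,0,1],
    [0,0,0,0,0,0,1],
  ],
  force=25,
)

```text
t: 27.22
position: [0.4829, -0.298, 0.0113]
eef_rot: [2.106, 2.331, -0.0]
contact_force: [0.1, 0.7, -0.4]
opening: 0.0816
```

Call:
move_arm(
  motion=[
    [0,0,0,0,0,0,1],
    [0,0,4,0,0,0,1],
    [0,0,5,0,0,0,1],
    [0,0,5,0,0,0,1],
    [0,0,5,0,0,0,1],
  ],
)

```text
t: 27.85
position: [0.4826, -0.2979, 0.2029]
eef_rot: [2.107, 2.331, -0.0]
contact_force: [-0.3, -0.3, 0.2]
opening: 0.0937
```

Call:
move_arm(
  motion=[
    [0,5,0,0,0,-1,1],
    [0,5,0,0,0,-1,1],
    [0,5,0,0,0,-1,1],
    [0,5,0,0,0,-1,1],
    [0,5,0,0,0,-1,1],
  ],
)

```text
t: 28.48
position: [0.4826, -0.0465, 0.2013]
eef_rot: [2.207, 2.235, -0.0]
contact_force: [1.1, 0.8, 0.9]
opening: 0.0942
```

Call:
move_arm(
  motion=[
    [0,5,0,0,0,-1,1],
    [0,5,0,0,0,0,1],
    [0,5,0,0,0,0,1],
    [0,5,0,0,0,0,1],
    [0,4,0,0,0,0,1],
  ],
)

```text
t: 29.1
position: [0.4825, 0.194, 0.2013]
eef_rot: [2.225, 2.218, 0.0]
contact_force: [0.4, -1.1, 0.2]
opening: 0.0941
```

```bash
python3 - <<'E'
from h import *
s=readout.sense();print(s['position'],s['eef_rot'],np.round(s['joint_positions'],2))
im,W=cloud('top'); cv2.imwrite('pics/t4.png',cv2.resize(im[150:270,100:420],None,fx=2.4,fy=2.4))
X,Y,Z=np.moveaxis(W,2,0)
P=W[(abs(X-.483)<.08)&(abs(Y+.297)<.085)&(Z>.025)&(Z<.05)]
print(cv2.minAreaRect((P[:,:2]*1000).astype(np.float32)),P[:,2].mean())
im,W=cloud('wrist'); cv2.imwrite('pics/w5.png',im);np.savez('w5.npz',im=im,W=W)
X,Y,Z=np.moveaxis(W,2,0)
for n,c,z in(('tin',(.474,.213),.089),('jar',(.476,.297),.114),('tub',(.478,.382),.104)):
    P=W[(abs(X-c[0])<.045)&(abs(Y-c[1])<.045)&(abs(Z-z)<.006)]
    print(n,cv2.minAreaRect((P[:,:2]*1000).astype(np.float32)) if len(P) else 0)
E
```

```text
[0.4824901  0.19400815 0.20131107] [2.22462417e+00 2.21814337e+00 2.73548805e-04] [ 0.28  0.34 -0.87  1.86  0.3   1.08 -0.71]
((486.33331298828125, -294.71734619140625), (45.61703872680664, 122.8857192993164), 6.566209316253662) 0.03685065526252151
tin ((473.15606689453125, 214.16912841796875), (62.34937286376953, 62.74857711791992), 44.267642974853516)
jar ((475.3876953125, 296.77508544921875), (53.278770446777344, 53.3521614074707), 0.013703737407922745)
tub ((477.338623046875, 367.3490295410156), (26.225549697875977, 53.80097198486328), 88.58563995361328)
```

View pics/t4.png

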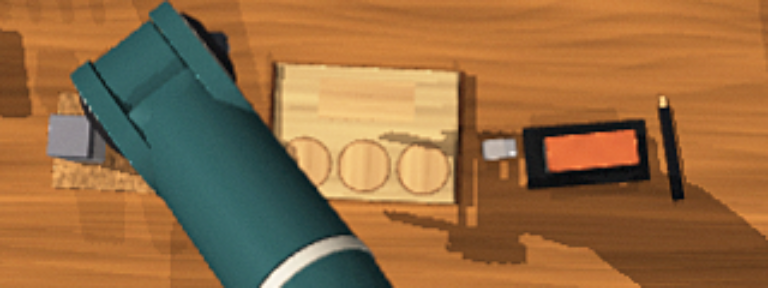

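The stone (590,152) sits inside the pad's margins, with the eraser and pencil undisturbed. I take the tin back.

Call:
move_arm(
  motion=[
    [-0.9,1.9,0,0,0,-0.5,1],
    [0,0,-5,0,0,0,1],
    [0,0,-5,0,0,0,1],
    [0,0,-4,0,0,0,1],
    [0,0,-1.5,0,0,0,1],
  ],
)

```text
t: 29.82
position: [0.4729, 0.2103, 0.0445]
eef_rot: [-2.235, -2.206, 0.004]
contact_force: [-0.5, -0.1, 0.7]
opening: 0.0939
```

Call:
move_arm(
  motion=[
    [0,0,0,0,0,0,1],
    [0,0,0,0,0,0,-1],
    [0,0,0,0,0,0,-1],
    [0,0,0,0,0,0,-1],
    [0,0,0,0,0,0,-1],
  ],
)

```text
t: 30.45
position: [0.4741, 0.211, 0.0467]
eef_rot: [2.235, 2.207, 0.001]
contact_force: [-1.8, -1.8, 8.2]
opening: 0.0634
```

Call:
move_arm(
  motion=[
    [0,0,0,0,0,0,-1],
    [0,0,2,0,0,0,-1],
    [0,0,3,0,0,0,-1],
    [-0.1,-2,0,0,0,0,-1],
    [-0.3,-4,0,0,0,0,-1],
  ],
)

```text
t: 31.08
position: [0.4699, 0.1516, 0.0976]
eef_rot: [2.233, 2.21, 0.002]
contact_force: [-0.1, -1.2, -2.6]
opening: 0.0635
```

Call:
move_arm(
  motion=[
    [-0.3,-4,0,0,0,0,-1],
    [-0.3,-4,0,0,0,0,-1],
    [-0.3,-4,0,0,0,0,-1],
    [-0.3,-4,0,0,0,0,-1],
    [-0.3,-4,0,0,0,0,-1],
  ],
)

```text
t: 31.7
position: [0.4547, -0.0502, 0.0973]
eef_rot: [2.235, 2.207, 0.0]
contact_force: [-0.1, -0.2, -3.6]
opening: 0.0637
```

Call:
move_arm(
  motion=[
    [0,-2,0,0,0,0,-1],
    [0,-0.7,0,0,0,0,-1],
    [0,0,0,0,0,0,-1],
    [0,0,0,0,0,0,-1],
    [0,0,0,0,0,0,-1],
  ],
)

```text
t: 32.33
position: [0.4549, -0.0752, 0.0963]
eef_rot: [-2.234, -2.209, -0.0]
contact_force: [0.9, 0.2, -2.2]
opening: 0.0634
```

Call:
move_arm(
  motion=[
    [0,0,-2,0,0,0,-1],
    [0,0,-1.5,0,0,0,-1],
    [0,0,-0.8,0,0,0,-1],
    [0,0,-0.2,0,0,0,-1],
    [0,0,0,0,0,0,-1],
  ],
)

```text
t: 32.95
position: [0.455, -0.0759, 0.0514]
eef_rot: [2.235, 2.208, 0.0]
contact_force: [0.2, 0.7, -3.3]
opening: 0.0638
```

Call:
move_arm(
  motion=[
    [0,0,0,0,0,0,1],
    [0,0,0,0,0,0,1],
    [0,0,0,0,0,0,1],
    [0,0,0,0,0,0,1],
    [0,0,0,0,0,0,1],
  ],
)

```text
t: 33.58
position: [0.4548, -0.076, 0.0512]
eef_rot: [2.235, 2.207, -0.0]
contact_force: [0.6, 0.5, -0.1]
opening: 0.0935
```

Call:
move_arm(
  motion=[
    [0,0,4,0,0,0,1],
    [0,0,4,0,0,0,1],
    [0,1,4,0,0,0,1],
    [0.2,4,1,0,0,0,1],
    [0.2,4,1,0,0,0,1],
  ],
)

```text
t: 34.2
position: [0.4589, 0.0147, 0.1919]
eef_rot: [2.236, 2.205, 0.0]
contact_force: [-0.0, 0.5, -0.6]
opening: 0.0939
```

Call:
move_arm(
  motion=[
    [0.3,4,0,0,0,0,1],
    [0.3,4,0,0,0,0,1],
    [0.3,4,0,0,0,0,1],
    [0.3,4,0,0,0,0,1],
    [0.3,4,0,0,0,0,1],
  ],
)

```text
t: 34.83
position: [0.4738, 0.2152, 0.1911]
eef_rot: [2.236, 2.207, -0.0]
contact_force: [0.8, -0.2, -0.5]
opening: 0.0941
```

Call:
move_arm(
  motion=[
    [0.2,4,0,0,0,0,1],
    [0,4,0,0,0,0,1],
    [0,0,0,0,0,0,1],
    [0,0,0,0,0,0,1],
    [0,0,0,0,0,0,1],
  ],
)

```text
t: 35.45
position: [0.4762, 0.2929, 0.1912]
eef_rot: [2.237, 2.205, -0.001]
contact_force: [-0.6, -1.6, -0.6]
opening: 0.094
```

Call:
move_arm(
  motion=[
    [0,0.4,0,0,0,0,1],
    [0,0,-5,0,0,0,1],
    [0,0,-5,0,0,0,1],
    [0,0,-3,0,0,0,1],
    [0,0,-0.95,0,0,0,1],
  ],
)

```text
t: 36.08
position: [0.4753, 0.2975, 0.0504]
eef_rot: [-2.235, -2.207, 0.003]
contact_force: [0.2, 0.6, 0.4]
opening: 0.0938
```

Call:
move_arm(
  motion=[
    [0,0,0,0,0,0,1],
    [0,0,0,0,0,0,-1],
    [0,0,0,0,0,0,-1],
    [0,0,0,0,0,0,-1],
    [0,0,0,0,0,0,-1],
  ],
)

```text
t: 36.7
position: [0.4759, 0.298, 0.0519]
eef_rot: [2.235, 2.207, 0.0]
contact_force: [-0.6, 0.2, -0.4]
opening: 0.0575
```

Call:
move_arm(
  motion=[
    [0,0,0,0,0,0,-1],
    [0,0,2,0,0,0,-1],
    [0,0,3,0,0,0,-1],
    [-0.1,-2,0,0,0,0,-1],
    [-0.3,-4,0,0,0,0,-1],
  ],
)

```text
t: 37.33
position: [0.4718, 0.2388, 0.1031]
eef_rot: [-2.233, -2.21, -0.003]
contact_force: [0.5, -0.3, -1.2]
opening: 0.0555
```

Call:
move_arm(
  motion=[
    [-0.3,-4,0,0,0,0,-1],
    [-0.3,-4,0,0,0,0,-1],
    [-0.3,-4,0,0,0,0,-1],
    [-0.3,-4,0,0,0,0,-1],
    [-0.3,-4,0,0,0,0,-1],
  ],
)

```text
t: 37.95
position: [0.4568, 0.0368, 0.1027]
eef_rot: [2.235, 2.207, 0.0]
contact_force: [1.6, 0.2, -1.7]
opening: 0.0556
```

Call:
move_arm(
  motion=[
    [0,-2,0,0,0,0,-1],
    [0,-0.8,0,0,0,0,-1],
    [0,0,0,0,0,0,-1],
    [0,0,0,0,0,0,-1],
    [0,0,0,0,0,0,-1],
  ],
)

```text
t: 38.58
position: [0.4569, 0.0109, 0.1018]
eef_rot: [-2.234, -2.209, -0.0]
contact_force: [0.5, 0.3, -2.0]
opening: 0.056
```

Call:
move_arm(
  motion=[
    [0,-0.3,-2,0,0,0,-1],
    [0,0,-1.5,0,0,0,-1],
    [0,0,-0.8,0,0,0,-1],
    [0,0,-0.25,0,0,0,-1],
    [0,0,0,0,0,0,-1],
  ],
)

```text
t: 39.2
position: [0.457, 0.0072, 0.0564]
eef_rot: [2.235, 2.208, 0.0]
contact_force: [-0.4, -0.4, -1.6]
opening: 0.0556
```

Call:
move_arm(
  motion=[
    [0,0,0,0,0,0,1],
    [0,0,0,0,0,0,1],
    [0,0,0,0,0,0,1],
    [0,0,0,0,0,0,1],
    [0,0,0,0,0,0,1],
  ],
)

```text
t: 39.83
position: [0.4569, 0.007, 0.0562]
eef_rot: [2.235, 2.207, -0.0]
contact_force: [-0.2, -0.7, 0.4]
opening: 0.0939
```

Call:
move_arm(
  motion=[
    [0,0,4,0,0,0,1],
    [0,0,4,0,0,0,1],
    [0,0,4,0,0,0,1],
    [0.2,4,1,0,0,0,1],
    [0.2,4,1,0,0,0,1],
  ],
)

```text
t: 40.45
position: [0.461, 0.0874, 0.1969]
eef_rot: [2.237, 2.205, 0.0]
contact_force: [-0.2, -0.2, -0.3]
opening: 0.0936
```

Call:
move_arm(
  motion=[
    [0.3,4,0,0,0,0,1],
    [0.3,4,0,0,0,0,1],
    [0.3,4,0,0,0,0,1],
    [0.3,4,0,0,0,0,1],
    [0.3,4,0,0,0,0,1],
  ],
)

```text
t: 41.08
position: [0.4759, 0.2882, 0.1961]
eef_rot: [2.236, 2.207, -0.0]
contact_force: [0.0, -0.2, 1.1]
opening: 0.0938
```

Call:
move_arm(
  motion=[
    [0.2,4,0,0,0,0,1],
    [0,4,0,0,0,0,1],
    [0,1,0,0,0,0,1],
    [0,0,0,0,0,0,1],
    [0,0,0,0,0,0,1],
  ],
)

```text
t: 41.7
position: [0.4783, 0.3757, 0.1961]
eef_rot: [2.236, 2.205, -0.001]
contact_force: [-0.2, -0.5, -1.6]
opening: 0.094
```

Call:
move_arm(
  motion=[
    [0,0.6,0,0,0,0,1],
    [0,0,-5,0,0,0,1],
    [0,0,-5,0,0,0,1],
    [0,0,-2,0,0,0,1],
    [0,0,-0.95,0,0,0,1],
  ],
)

```text
t: 42.32
position: [0.478, 0.3832, 0.0667]
eef_rot: [-2.235, -2.207, 0.0]
contact_force: [1.0, -0.0, 0.1]
opening: 0.0942
```

Call:
move_arm(
  motion=[
    [0,0,0,0,0,0,1],
    [0,0,0,0,0,0,-1],
    [0,0,0,0,0,0,-1],
    [0,0,0,0,0,0,-1],
    [0,0,0,0,0,0,-1],
  ],
)

```text
t: 42.95
position: [0.4779, 0.383, 0.0669]
eef_rot: [2.235, 2.207, 0.0]
contact_force: [0.5, -0.5, -0.0]
opening: 0.0573
```

Call:
move_arm(
  motion=[
    [0,0,0,0,0,0,-1],
    [0,0,2,0,0,0,-1],
    [0,0,3,0,0,0,-1],
    [-0.2,-2,0,0,0,0,-1],
    [-0.3,-4,0,0,0,0,-1],
  ],
)

```text
t: 43.58
position: [0.4725, 0.3237, 0.1181]
eef_rot: [-2.233, -2.209, -0.002]
contact_force: [1.1, -0.1, -3.3]
opening: 0.0535
```

Call:
move_arm(
  motion=[
    [-0.3,-4,0,0,0,0,-1],
    [-0.3,-4,0,0,0,0,-1],
    [-0.3,-4,0,0,0,0,-1],
    [-0.3,-4,0,0,0,0,-1],
    [-0.3,-4,0,0,0,0,-1],
  ],
)

```text
t: 44.2
position: [0.4578, 0.1219, 0.1176]
eef_rot: [2.234, 2.207, 0.0]
contact_force: [0.8, 1.3, -4.1]
opening: 0.0538
```

Call:
move_arm(
  motion=[
    [0,-2,0,0,0,0,-1],
    [0,-1.5,0,0,0,0,-1],
    [0,0,0,0,0,0,-1],
    [0,0,0,0,0,0,-1],
    [0,0,0,0,0,0,-1],
  ],
)

```text
t: 44.82
position: [0.4578, 0.089, 0.1168]
eef_rot: [-2.234, -2.209, -0.0]
contact_force: [0.3, -0.1, -2.2]
opening: 0.054
```

Call:
move_arm(
  motion=[
    [0,-0.1,-2,0,0,0,-1],
    [0,0,-1.5,0,0,0,-1],
    [0,0,-0.8,0,0,0,-1],
    [0,0,-0.25,0,0,0,-1],
    [0,0,0,0,0,0,-1],
  ],
)

```text
t: 45.45
position: [0.458, 0.0872, 0.0714]
eef_rot: [2.235, 2.208, 0.0]
contact_force: [-0.0, -0.3, -2.9]
opening: 0.0538
```

Call:
move_arm(
  motion=[
    [0,0,0,0,0,0,1],
    [0,0,0,0,0,0,1],
    [0,0,0,0,0,0,1],
    [0,0,0,0,0,0,1],
    [0,0,0,0,0,0,1],
  ],
)

```text
t: 46.08
position: [0.4578, 0.087, 0.0712]
eef_rot: [-2.235, -2.207, 0.0]
contact_force: [0.2, -0.2, -0.3]
opening: 0.0938
```

Call:
move_arm(
  motion=[
    [0,0,4,0,0,0,1],
    [0,0,5,0,0,0,1],
    [0,0,5,0,0,0,1],
    [0,0,5,0,0,0,1],
    [0,0,4,0,0,0,1],
  ],
)

```text
t: 46.7
position: [0.4578, 0.0872, 0.3031]
eef_rot: [2.234, 2.207, 0.0]
contact_force: [0.6, -0.8, -0.4]
opening: 0.0939
```

Call:
move_arm(
  motion=[
    [0,-5,0,0,0,0,1],
    [0,-5,0,0,0,0,1],
    [0,0,0,0,0,0,1],
    [0,0,0,0,0,0,1],
    [0,0,0,0,0,0,1],
  ],
)

```text
t: 47.32
position: [0.4578, -0.0118, 0.3012]
eef_rot: [-2.233, -2.209, 0.0]
contact_force: [-0.1, 0.4, 0.5]
opening: 0.0939
```

```bash
python3 - <<'E'
from h import *
s=readout.sense();print(s['position'],s['opening'])
im,W=cloud('wrist'); cv2.imwrite('pics/w6.png',im)
X,Y,Z=np.moveaxis(W,2,0)
for n,c,z in(('tin',(.457,-.074),.093),('jar',(.459,.008),.118),('tub',(.46,.088),.108)):
    P=W[(abs(X-c[0])<.045)&(abs(Y-c[1])<.045)&(abs(Z-z)<.006)]
    print(n,cv2.minAreaRect((P[:,:2]*1000).astype(np.float32)),P[:,2].mean())
im,W=cloud('scene'); cv2.imwrite('pics/s6.png',im)
im,W=cloud('top'); X,Y,Z=np.moveaxis(W,2,0)
P=W[(abs(X-.483)<.08)&(abs(Y+.297)<.085)&(Z>.025)&(Z<.05)]
print('stone',cv2.minAreaRect((P[:,:2]*1000).astype(np.float32)),P[:,2].mean())
E
```

```text
[ 0.45781148 -0.01182569  0.30121034] 0.09392347809455542
tin ((454.1067810058594, -72.67739868164062), (62.757293701171875, 62.545284271240234), 43.11394119262695) 0.09287646078066619
jar ((456.3773193359375, 6.102741241455078), (53.7775764465332, 53.97527313232422), 50.233131408691406) 0.11758654463339009
tub ((457.37774658203125, 85.72862243652344), (52.45901107788086, 53.204681396484375), 89.44940948486328) 0.10748461460273606
stone ((486.2273254394531, -294.64794921875), (45.491600036621094, 121.25233459472656), 6.2378692626953125) 0.036703170307676086
```

View pics/s6.png

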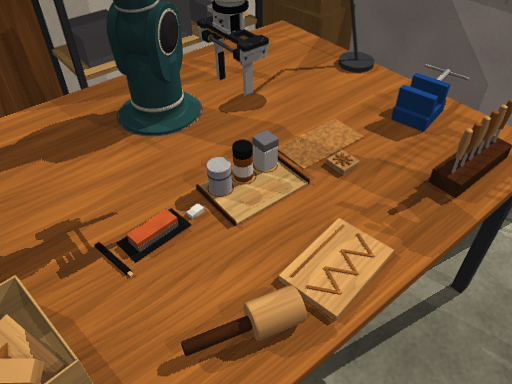

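The scene view shows tin (219,176), jar (242,161) and tub (264,152) upright on the rack. The stone (152,230) is on the pad, the bystanders are unmoved and the gripper is clear. All three are within about 1 mm of their starting measurement, so I hand in.

```bash
python3 -c "
from bench import finish_job; print(finish_job())"
```

```text
the job is handed in; nothing more can be done
None
```

The job is handed in at about 47 s on the robot clock; `finish_job()` reports no verdict. I cleared the tub, jar and tin onto the cork mat, laid the stone on the honing pad, then stood the tin, jar and tub back on their original spots.

**Last checks before handing in:**
- **Tin, jar and tub:** each reads within about 1 mm of its position in the first close-up wrist view. Their tops are at the expected heights and they look upright in the scene view.
- **Stone:** flat on the pad at roughly (0.486, -0.295) m, turned 6.2°. The pad's fitted centre is (0.483, -0.296) m at 5.7°, so it sits within about 3 mm and 1°. The wrist camera put the pad centre at (0.482, -0.299) m, about 3 mm off the top-camera fit; both leave the stone well inside the 15 mm tolerance.
- **Eraser, pencil and rosette:** they look unmoved in the pictures; I did not measure them again.
- **Gripper:** open and well clear above the rack, touching nothing.

No check failed.

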